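# Stack the spares cartons and clamp them for banding

### The arm

A 6-joint arm with a two-finger parallel gripper is mounted at the origin on the work surface. World frame = base frame: x ahead of the robot, y to its left, z up, the work surface at z = 0. Lengths are in m, angles in rad, forces in N, time in s.
With the tool pointing down it reaches from about 0.375 to 0.975 m from the base axis. Payload 3.8 kg.
Tool frame: the origin (TCP) lies midway between the tips of the shut fingers; the grasp point (between the pads) lies 19 mm behind it; z points along the fingers, y is the line along which they close (so a half turn about z gives the same grasp; the last joint's range is limited). The gripper opens to 85 mm and grips with 20 to 120 N. Pads are 22 mm wide; open, the fingers measure 114 mm over their backs; the gripper's body (76 mm by 85 mm) begins 54 mm behind the grasp point. The pads swing forward as they close: fully open they stand 13 mm farther back than shut.
Start: joints at [1.148, 0.264, 1.604, -0, 1.274, -0.037], TCP at [0.254, 0.625, 0.231] pointing down, gripper open.
Joint ranges: [-2.63, 2.63], [-0.94, 2.18], [0.31, 2.57], [-1.31, 4.45], [0, 2.66], [-2.55, 2.55]. Speed limits (rad/s): [2.57, 2.57, 3.14, 3.14, 3.14, 3.14].

### API

Orientations are given as a rotation vector (axis times angle).
In Python, from workcell import * gives the robot as it stands. The module is installed in compiled form; this text tells all that it offers.
- The arm moves only by the tool apply_moves, never from a script. Its arguments are lists of equal length, an entry for each row: "fingers": the opening, from 0 (shut) to 1 (fully open); "travel": the shift along the tool's x, y, z normalised to -1 to 1, where 1 is 0.05 m, a list of three; "rotation": the turn, a rotation vector about the tool's x, y, z normalised to -1 to 1, where 1 is 6 degrees, a list of three. In form: {"fingers": [fingers, ...], "travel": [[dx, dy, dz], ...], "rotation": [[ax, ay, az], ...]}. A call has 1 to 12 rows; each row shifts and turns the commanded pose from where the row before left it, along the tool's axes as they then stand; what a row does not reach is not made up. A row lasts 1/10 s, in which the tool goes at most 50 mm and 8.59 degrees, less where a joint would pass 70% of its speed; a pose out of reach is approached as far as the arm can. A call with a number of a shift or a turn outside -1 to 1 is refused whole. A call with a gripper value outside its range is refused whole. The fingers move at their own pace and stop on an object; "newtons" is the grip in N (left out, the last holds). Time passes only in rows, so rows that do not move let the fingers close. It gives the time, the measured TCP pose, the force, the opening and the grip force at its end, in the units of the state.
- read_state(): the state, without advancing time (a new reading comes with each control period).
- read_camera(name): name is "scene" or "side" or "wrist"; returns a dict with "image" (384x512x3 uint8, red, green, blue), "fx", "fy", "cx", "cy" (pixels), "extrinsics" (4x4, takes a point from world to camera coordinates). Camera axes: x right, y down, z forward; pixel columns grow to the right and rows downward; lengths in m; the calibration is good to about 2 mm. A picture is of the moment at which its call begins. There is no depth.
- finish_job(): hands the job in; it is judged then, once.
Trained networks look in the newest picture that a camera, given by its name, has taken for a name from the list of things; names that differ only in an ending like _2 or _b are one class to them, and where a whole thing is asked for, a point or a joint stands for the part that bears it (a point fixed in the world has none). Each returns a list of dicts, best first, with "p" (0 to 1); they miss things now and then, are a little off and sometimes report something else, mostly with a low value. They report only what shows in the picture. A call takes as long as a camera call. They do not tell look-alikes from the thing itself.
- regions_of(camera, name): "mask" (384x512 bool, what is visible of it) and "bbox" ([left, top, width, height] in pixels, round what is visible of it).
- tip_of(camera, name): "location" ([column, row] in pixels: a listed point, or the origin of a listed thing).
The state is a dict: "time": time; "q": joint angles; "joint_vel": joint speeds; "joint_torque": joint torques, N m; "tool_pos": TCP position; "tcp_rot": TCP orientation; "wrist_force": force on the tool from outside, world axes, zero at the start; "torque": the same for the moment, N m; "width": opening from 0.0 (shut) to 1.0 (fully open); "grip_force": force on a finger pad.
Only numpy, scipy, OpenCV 4.12 (cv2) and the standard library are available. Lean on these libraries where they do the work, as an engineer would, in place of code of your own. Each camera call takes 0.05 s, during which the arm holds its last target. There are 200 camera calls.

### The job

Finish the bundle in the banding jig: the largest carton is already lying on its bed; set the medium carton squarely on it, then the small one squarely on top, each lying flat, centred and with its long side along the jig's. Then press the sprung hold-down lever down until its catch holds it by itself, with its foot on the top carton, and let go; do not disturb the other things on the bench.

Things in the scene. Friction and masses are not known exactly. Their poses are not given: they have to be found in the camera images.
- jig: banding jig, fixed: grey base plate (x -60 to +225, y +-42 mm) with a black rubber bed 100 x 78 mm, its top 12 mm above the bench. Origin: on the bench under the bed's centre. x runs from the open end, facing away from the robot, to the hinge end near the robot; z up. At x = 135 mm two cheeks, 46 mm apart and 158 high, carry the lever; at x = 190 to 215 mm stands the sprung catch
- lever_hinge (a point): middle of the lever's hinge axis (parallel to the jig's y), 135 mm from the bed centre along jig x and 145 mm above the bench
- lever (a joint): angle of the hold-down lever, rad: 0 raised (arm slants 0.9 rad above level, from the hinge up over the bed, away from the robot), grows as it is pressed; past about 0.93 the catch snaps in, then holds it at 0.90 (level); stop at 0.98. Let go before, it springs up again. It needs about 5 to 12 N at the bar
- lever_bar (a point): centre of the black cross bar at the lever's free end (press here): round, 16 mm thick, 70 long along jig y, 200 mm from the hinge; the steel arm is 22 wide, 12 thick. Raised, it is 302 mm up above the bed, so cartons come in under the lever from its open, far side with the tool leaning; pressed home, it is 145 mm up and 65 mm beyond the bed centre
- foot: round rubber foot, 34 mm across, sprung, below the lever 135 mm from the hinge; origin at the centre of its underside, 31 mm below the middle of the arm; z is its stem. With the lever home it presses on a complete column, whose top is 120 mm above the bench, with about 2 to 3 N
- carton_large: largest cardboard carton, 92 (x) x 70 (y) x 36 (z) mm, 0.5 kg, on the bed from the start; origin at the centre of its underside
- carton_medium: medium cardboard carton, 80 (x) x 60 (y) x 40 (z) mm, about 0.3 kg, flat on the bench left or right of the jig; origin at the centre of its underside
- carton_small: small cardboard carton, 62 (x) x 46 (y) x 32 (z) mm, about 0.16 kg, flat on the bench on the other side of the jig; origin at the centre of its underside
- bearing: steel ball bearing lying flat, 40 mm across, 14 high; loose, leave it alone; origin at the centre of its underside
- sensor: small black stepped plug-like sensor standing up, 32 mm across, 30 high; loose, leave it alone; origin at the centre of its underside
- rectifier: finned metal regulator block lying flat, 70 x 55 x 28 mm; loose, leave it alone; origin at the centre of its underside
- driver: screwdriver lying flat, origin on the bench below its middle, axis along its x, about 0.2 m long, up to 30 mm high; loose, leave it alone
- spray: spray can standing up, 54 mm across, 150 high; loose, leave it alone; origin at the centre of its underside
- cup: open paper cup standing up, 72 mm across the rim, 90 high; loose, leave it alone; origin at the centre of its underside
- discs: pile of brake discs, 220 mm across, 30 mm high, fixed; origin under its centre
- parts_bin: yellowish open bin of parts, 240 (x) x 180 (y) x 70 mm, fixed; origin under its centre
There are look-alikes about, which are no part of the job. Leave any orange or yellow look-alike of the carton_medium alone.

How it is judged:
By the outcome, as a careful person would: the job done as asked, in the order asked, and still so for the second after the job is handed in, with the robot touching nothing.
It also fails if it takes over 72 s, if anything falls off the work surface, if the arm or the gripper's body presses on something with over 40 N, if the wrist force passes 120 N, or if a joint passes its speed limit or range.

## Working session

There is one attempt and no reset: what is moved stays moved. The work goes in short steps, Python scripts to look and compute and a tool call to move; the robot and the scene stay as the last step left them, time stands still between calls to the robot, and variables do not carry over. Pictures are saved under pics/ and viewed, at most 10 in all, crops included, and the job is handed in when it is done.

Besides the shell and the picture viewer there is one more tool, called after "Emit:" by a JSON object that holds its "method" and its "body", one argument or row to a line. apply_moves: Moves the arm, as the interface text tells. Scaled input: -1 to 1 covers 0.05 m each way for a shift and 6 degrees each way for a turn. Its arguments: {"type":"object","properties":{"fingers":{"type":"array","items":{"type":"number"}},"travel":{"type":"array","items":{"type":"array","items":{"type":"number"}}},"rotation":{"type":"array","items":{"type":"array","items":{"type":"number"}}},"newtons":{"type":"number"}},"required":["fingers","travel","rotation"]}

```bash
mkdir -p pics
cat > h.py <<'E'
from workcell import *
import numpy as np, cv2
from scipy.spatial.transform import Rotation as R
def cam(n):
    return read_camera(n)
def ray(c,px):
    E=c["extrinsics"]; Rm=E[:3,:3]; o=-Rm.T@E[:3,3]
    d=Rm.T@np.array([(px[0]-c["cx"])/c["fx"],(px[1]-c["cy"])/c["fy"],1]); return o,d
def atz(c,px,z):
    o,d=ray(c,px); return o+d*(z-o[2])/d[2]
def proj(c,P):
    E=c["extrinsics"]; P=np.atleast_2d(P); p=P@E[:3,:3].T+E[:3,3]
    return np.c_[c["fx"]*p[:,0]/p[:,2]+c["cx"],c["fy"]*p[:,1]/p[:,2]+c["cy"]]
def save(im,n): cv2.imwrite("pics/"+n,im[...,::-1])
E
cat > a.py <<'E'
from h import *
np.set_printoptions(precision=3,suppress=True)
cs={n:cam(n) for n in("scene","side")}
im=np.hstack([cs["scene"]["image"],cs["side"]["image"]])
save(cs["scene"]["image"],"s1.png");save(cs["side"]["image"],"d1.png")
for n,c in cs.items():
    print(n,ray(c,(256,192)),c["fx"])
    for t in("jig","lever_hinge","lever_bar","carton_large","carton_medium","carton_small","bearing","sensor","rectifier","driver","spray","cup"):
        for d in tip_of(n,t)[:3]:
            z=dict(lever_hinge=.145,lever_bar=.302,carton_large=.012).get(t,0)
            print(t,round(d["p"],2),np.round(d["location"],1),atz(c,d["location"],z))
print(read_state())
E
python3 a.py
```

```text
scene (array([ 1.425, -0.399,  1.187]), array([-0.662,  0.278, -0.696])) 401.657063527504
jig 0.98 [271.3 229.2] [0.508 0.048 0.   ]
lever_hinge 0.75 [266.3 180.1] [0.388 0.08  0.145]
lever_hinge 0.26 [323.8 215.8] [0.639 0.188 0.145]
lever_bar 0.46 [270.6 169. ] [0.499 0.044 0.302]
lever_bar 0.39 [210.8 298.6] [ 0.887 -0.299  0.302]
carton_large 0.83 [271.2 229.8] [0.52  0.042 0.012]
carton_medium 0.82 [368.8 241.9] [0.713 0.356 0.   ]
carton_medium 0.81 [325.3 192.5] [0.416 0.343 0.   ]
carton_medium 0.74 [321.9 218.6] [0.539 0.255 0.   ]
carton_small 0.48 [188.1 261.8] [ 0.527 -0.292  0.   ]
bearing 0.65 [296.1 219.9] [0.504 0.158 0.   ]
sensor 0.61 [338.3 249.5] [0.698 0.233 0.   ]
sensor 0.6 [221.4 238.1] [ 0.472 -0.145  0.   ]
rectifier 0.59 [337.9 248.2] [0.692 0.234 0.   ]
rectifier 0.24 [211.1 300.9] [ 0.712 -0.267  0.   ]
driver 0.67 [209.7 300.4] [ 0.708 -0.271  0.   ]
spray 0.91 [290.1 182. ] [0.297 0.236 0.   ]
cup 0.63 [185.5 219.4] [ 0.324 -0.243  0.   ]
side (array([ 0.283, -1.143,  1.207]), array([ 0.139,  0.756, -0.64 ])) 439.74907763099196
jig 0.79 [258.2 231.2] [0
[... 594 characters left out ...]
 199.6] [0.686 0.211 0.   ]
rectifier 0.57 [222.2 201.7] [0.395 0.242 0.   ]
driver 0.71 [331.3 289.5] [ 0.711 -0.268  0.   ]
spray 0.55 [201.7 206.6] [0.308 0.225 0.   ]
cup 0.92 [215.6 303.4] [ 0.317 -0.261  0.   ]
cup 0.22 [254.4 229.9] [0.5   0.057 0.   ]
{'time': 1.3, 'q': array([ 1.148,  0.264,  1.604, -0.   ,  1.274, -0.037]), 'joint_vel': array([0.002, 0.001, 0.   , 0.001, 0.001, 0.   ]), 'joint_torque': array([  0.   , -51.509, -36.772,   0.   ,   0.001,   0.   ]), 'tool_pos': array([0.254, 0.625, 0.231]), 'tcp_rot': array([ 0.602,  3.083, -0.   ]), 'wrist_force': array([0.219, 0.093, 0.398]), 'torque': array([ 0.04 , -0.029,  0.037]), 'grip_force': 0.0, 'width': 1.0000520466328786}
```

View pictures.

View pics/s1.png

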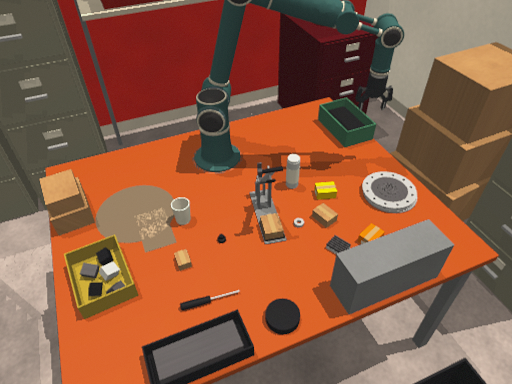

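View pics/d1.png

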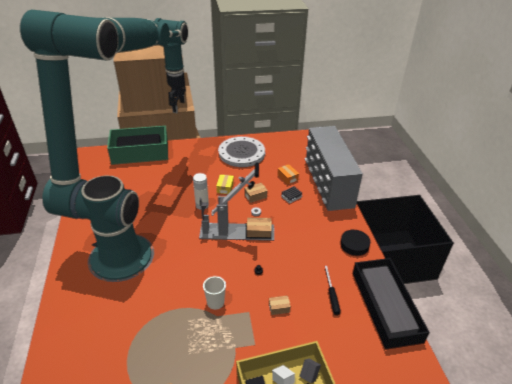

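```bash
cat >> h.py <<'E'
import json
np.set_printoptions(precision=3,suppress=True)
def pose(s=None):
    s=s or read_state(); return np.array(s["tool_pos"]),R.from_rotvec(s["tcp_rot"])
def plan(p1,R1,n,f,p0=None,R0=None):
    """n rows from current to target, rounded, printed as move arguments"""
    if p0 is None: p0,R0=pose()
    p,q=p0.copy(),R0; D=(R0.inv()*R1).as_rotvec(); T=[];W=[]
    for i in range(1,n+1):
        pt=p0+(p1-p0)*i/n; qt=R0*R.from_rotvec(D*i/n)
        t=np.round(q.inv().apply(pt-p)/.05,2); w=np.round(np.degrees((q.inv()*qt).as_rotvec())/6,2)
        T.append(t.tolist());W.append(w.tolist()); p=p+q.apply(t*.05); q=q*R.from_rotvec(np.radians(w*6))
    m=max(np.abs(T).max(),np.abs(W).max())
    print(json.dumps(dict(fingers=[f]*n,travel=T,rotation=W)),"max",m, "end",p,"lim" if m>1 else "")
    return p,q
def tool(yaw,lean):
    """pointing down, y closing along world heading yaw+90deg; tool body leaning towards heading yaw by lean (rad)"""
    x=np.array([np.cos(yaw),np.sin(yaw),0]); y=np.array([-x[1],x[0],0])
    z=-np.array([0,0,1])*np.cos(lean)-x*np.sin(lean)   # fingers point opposite the lean
    # right handed: x = y cross z
    return [R.from_matrix(np.c_[np.cross(s*y,z),s*y,z]) for s in(1,-1)]
E
python3 - <<'E'
from h import *
c=cam("wrist"); p,q=pose(); E=c["extrinsics"]; 
Rc=q.inv().as_matrix()@E[:3,:3].T; o=q.inv().apply(-E[:3,:3].T@E[:3,3]-p)
print("cam in tool",Rc,o,c["fx"])
print(q.as_matrix()); 
for k in tool(0,0): print(k.as_matrix())
# target: camera axis hits carton
E
```

```text
cam in tool [[ 0.001 -0.957 -0.29 ]
 [ 1.     0.001  0.001]
 [-0.001 -0.29   0.957]] [ 0.074  0.001 -0.142] 322.2313608417458
[[-0.926  0.376 -0.   ]
 [ 0.376  0.926 -0.   ]
 [-0.    -0.    -1.   ]]
[[-1.  0.  0.]
 [ 0.  1.  0.]
 [ 0.  0. -1.]]
[[ 1.  0.  0.]
 [ 0. -1.  0.]
 [ 0.  0. -1.]]
```

```bash
cat >> h.py <<'E'
def plans(p1,R1,n,f):
    """split in calls of at most 12 rows"""
    p0,R0=pose(); D=(R0.inv()*R1).as_rotvec(); k=0;p,q=p0,R0
    while k<n:
        m=min(12,n-k); a=(k+m)/n
        p,q=plan(p0+(p1-p0)*a,R0*R.from_rotvec(D*a),m,f,p,q); k+=m
E
python3 - <<'E'
from h import *
plans(np.array([.61,.17,.29]),tool(0,0)[1],28,1.0)
E
```

```text
{"fingers": [1.0, 1.0, 1.0, 1.0, 1.0, 1.0, 1.0, 1.0, 1.0, 1.0, 1.0, 1.0], "travel": [[-0.36, -0.21, -0.04], [-0.37, -0.17, -0.04], [-0.39, -0.13, -0.05], [-0.41, -0.09, -0.04], [-0.41, -0.05, -0.04], [-0.41, -0.01, -0.04], [-0.41, 0.02, -0.04], [-0.41, 0.07, -0.05], [-0.4, 0.11, -0.04], [-0.38, 0.15, -0.04], [-0.37, 0.18, -0.04], [-0.35, 0.22, -0.04]], "rotation": [[-0.0, 0.0, 0.94], [-0.0, 0.0, 0.94], [-0.0, 0.0, 0.94], [0.0, 0.0, 0.94], [0.0, 0.0, 0.94], [0.0, 0.0, 0.94], [0.0, 0.0, 0.94], [0.0, 0.0, 0.94], [0.0, 0.0, 0.94], [0.0, 0.0, 0.94], [0.0, 0.0, 0.94], [0.0, 0.0, 0.94]]} max 0.94 end [0.406 0.43  0.256] 
{"fingers": [1.0, 1.0, 1.0, 1.0, 1.0, 1.0, 1.0, 1.0, 1.0, 1.0, 1.0, 1.0], "travel": [[-0.33, 0.25, -0.04], [-0.3, 0.29, -0.04], [-0.27, 0.31, -0.05], [-0.23, 0.34, -0.04], [-0.21, 0.36, -0.04], [-0.17, 0.37, -0.04], [-0.13, 0.39, -0.05], [-0.09, 0.41, -0.04], [-0.05, 0.41, -0.04], [-0.01, 0.41, -0.04], [0.03, 0.41, -0.04], [0.07, 0.41, -0.05]], "rotation": [[0.0, 0.0, 0.94], [0.0, 0.0, 0.94], [0.0, 0.0, 0.94], [0.0, 0.0, 0.94], [0.0, 0.0, 0.94], [0.0, 0.0, 0.94], [0.0, 0.0, 0.94], [0.0, 0.0, 0.94], [0.0, 0.0, 0.94], [0.0, 0.0, 0.94], [0.0, 0.0, 0.94], [0.0, 0.0, 0.94]]} max 0.94 end [0.559 0.235 0.282] 
{"fingers": [1.0, 1.0, 1.0, 1.0], "travel": [[0.11, 0.4, -0.04], [0.15, 0.38, -0.04], [0.19, 0.37, -0.04], [0.22, 0.35, -0.04]], "rotation": [[0.0, 0.0, 0.94], [0.0, 0.0, 0.94], [0.0, 0.0, 0.94], [0.0, 0.0, 0.94]]} max 0.94 end [0.61 0.17 0.29]
```

Emit:
{"method": "apply_moves", "body": {
  "fingers": [1,1,1,1,1,1,1,1,1,1,1,1],
  "travel": [
    [-0.36,-0.21,-0.04],
    [-0.37,-0.17,-0.04],
    [-0.39,-0.13,-0.05],
    [-0.41,-0.09,-0.04],
    [-0.41,-0.05,-0.04],
    [-0.41,-0.01,-0.04],
    [-0.41,0.02,-0.04],
    [-0.41,0.07,-0.05],
    [-0.4,0.11,-0.04],
    [-0.38,0.15,-0.04],
    [-0.37,0.18,-0.04],
    [-0.35,0.22,-0.04]
  ],
  "rotation": [
    [0,0,0.94],
    [0,0,0.94],
    [0,0,0.94],
    [0,0,0.94],
    [0,0,0.94],
    [0,0,0.94],
    [0,0,0.94],
    [0,0,0.94],
    [0,0,0.94],
    [0,0,0.94],
    [0,0,0.94],
    [0,0,0.94]
  ]
}}

```text
time: 2.55
tool_pos: [0.4069, 0.4295, 0.2565]
tcp_rot: [2.222, 2.221, 0.0]
wrist_force: [1.1, -0.2, 0.3]
width: 1.001
grip_force: 0.0
```

Emit:
{"method": "apply_moves", "body": {
  "fingers": [1,1,1,1,1,1,1,1,1,1,1,1],
  "travel": [
    [-0.33,0.25,-0.04],
    [-0.3,0.29,-0.04],
    [-0.27,0.31,-0.05],
    [-0.23,0.34,-0.04],
    [-0.21,0.36,-0.04],
    [-0.17,0.37,-0.04],
    [-0.13,0.39,-0.05],
    [-0.09,0.41,-0.04],
    [-0.05,0.41,-0.04],
    [-0.01,0.41,-0.04],
    [0.03,0.41,-0.04],
    [0.07,0.41,-0.05]
  ],
  "rotation": [
    [0,0,0.94],
    [0,0,0.94],
    [0,0,0.94],
    [0,0,0.94],
    [0,0,0.94],
    [0,0,0.94],
    [0,0,0.94],
    [0,0,0.94],
    [0,0,0.94],
    [0,0,0.94],
    [0,0,0.94],
    [0,0,0.94]
  ]
}}

```text
time: 3.75
tool_pos: [0.5595, 0.2342, 0.2819]
tcp_rot: [-3.082, -0.608, 0.0]
wrist_force: [0.3, -0.3, -0.5]
width: 1.002
grip_force: 0.0
```

Emit:
{"method": "apply_moves", "body": {
  "fingers": [1,1,1,1,1],
  "travel": [
    [0.11,0.4,-0.04],
    [0.15,0.38,-0.04],
    [0.19,0.37,-0.04],
    [0.22,0.35,-0.04],
    [0,0,0]
  ],
  "rotation": [
    [0,0,0.94],
    [0,0,0.94],
    [0,0,0.94],
    [0,0,0.94],
    [0,0,0]
  ]
}}

```text
time: 4.25
tool_pos: [0.6116, 0.168, 0.29]
tcp_rot: [3.141, -0.006, 0.002]
wrist_force: [-0.2, 1.1, -0.9]
width: 0.997
grip_force: 0.0
```

Run:
```python
from h import *
c=cam("wrist"); save(c["image"],"w1.png")
for t,z in(("jig",0),("lever_hinge",.145),("lever_bar",.302),("carton_large",.012),("carton_medium",0)):
    for d in tip_of("wrist",t)[:3]: print(t,round(d["p"],2),np.round(d["location"]),atz(c,d["location"],z))
s=read_state();print(s["tool_pos"],s["q"],s["time"])
```

```text
lever_hinge 0.42 [188. 205.] [0.586 0.228 0.145]
carton_large 0.7 [339. 219.] [0.518 0.045 0.012]
carton_medium 0.97 [184. 200.] [0.542 0.263 0.   ]
carton_medium 0.95 [99. 83.] [0.7   0.362 0.   ]
[0.61  0.171 0.29 ] [0.234 0.156 1.627 0.    1.36  1.803] 4.55
```

View pics/w1.png

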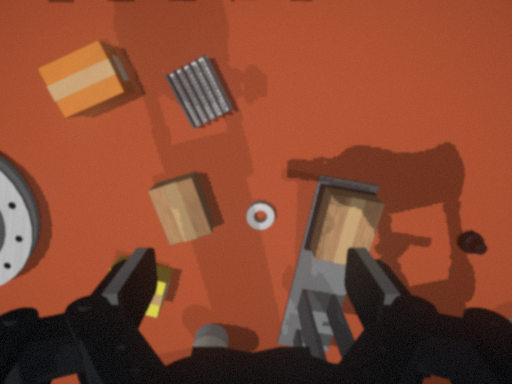

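```bash
cat >> h.py <<'E'
from scipy.optimize import minimize
DIM=dict(carton_large=(.092,.070,.036),carton_medium=(.08,.06,.04),carton_small=(.062,.046,.032))
def box(x,y,a,dim,z):
    c,s=np.cos(a),np.sin(a)
    return np.array([[x+c*u-s*v,y+s*u+c*v,z+w] for u in(-dim[0]/2,dim[0]/2) for v in(-dim[1]/2,dim[1]/2) for w in(0,dim[2])])
def hullmask(c,P):
    m=np.zeros((384*4,512*4),np.uint8)
    h=cv2.convexHull(((proj(c,P)+.5)*4*16).astype(np.int32).reshape(-1,1,2))
    cv2.fillConvexPoly(m,h,1,shift=4); return cv2.resize(m.astype(np.float32),(512,384),interpolation=cv2.INTER_AREA)
def fit(views,name,z,x0):
    """views: list of (cam dict, mask); fit x,y,yaw by silhouette"""
    dim=DIM[name]
    def cost(v):
        return sum(np.abs(hullmask(c,box(v[0]*.1,v[1]*.1,v[2],dim,z))-m).sum()/m.sum() for c,m in views)
    best=min((minimize(cost,[x0[0]*10,x0[1]*10,a],method="Nelder-Mead",options=dict(initial_simplex=[[x0[0]*10+i,x0[1]*10+j,a+k] for i,j,k in((0,0,0),(.1,0,0),(0,.1,0),(0,0,.2))])) for a in x0[2:]),key=lambda r:r.fun)
    return best.x*[.1,.1,1],best.fun/len(views)
def find(camn,name,xy,z):
    c=cam(camn); u=proj(c,[*xy,z+.02])[0]
    L=[d for d in regions_of(camn,name) if np.hypot(*(np.array(d["bbox"][:2])+np.array(d["bbox"][2:])/2-u))<25]
    return (c,L[0]["mask"].astype(np.float32)) if L else None
E
python3 - <<'E'
from h import *
for name,xy,z in(("carton_medium",(.54,.25),0),("carton_large",(.515,.046),.012),("carton_small",(.52,-.297),0)):
    V=[(n,find(n,name,xy,z)) for n in("wrist","scene","side") if not(n=="wrist" and name=="carton_small")]
    V=[(n,v) for n,v in V if v]
    for n,v in V: print(name,n,v[1].sum(),*fit([v],name,z,(*xy,.3,-.3,1.2)))
    print("  all",*fit([v for n,v in V],name,z,(*xy,.3,-.3,1.2)))
E
```

```text
carton_medium wrist 3314.0 [0.54  0.261 0.28 ] 0.02602595090866089
carton_medium scene 377.0 [0.537 0.263 0.248] 0.10643236339092255
carton_medium side 313.0 [0.537 0.259 0.311] 0.14277157187461853
  all [0.539 0.261 0.279] 0.11617376406987508
carton_large wrist 4054.0 [ 0.515  0.042 -0.174] 0.10966021567583084
carton_large scene 489.0 [ 0.512  0.043 -0.176] 0.05828220769762993
carton_large side 68.0 [0.508 0.174 1.415] 4.650735378265381
  all [0.52  0.08  1.358] 2.4385480880737305
carton_small scene 265.0 [ 0.516 -0.308  0.01 ] 0.09009434282779694
carton_small side 348.0 [ 0.519 -0.311 -0.057] 0.06824712455272675
  all [ 0.518 -0.309 -0.008] 0.10313042253255844
```

```bash
cat >> h.py <<'E'
LEAN=np.radians(32)
def tcp(g,yaw,lean=LEAN,back=0):
    q=tool(yaw,lean)[1]; return np.array(g)+q.apply([0,0,.019-back]),q
E
python3 - <<'E'
from h import *
a,q=tcp((.54,.261,.024),.28,back=.12); b,_=tcp((.54,.261,.024),.28); print(a,b)
plans(a,q,9,1.0)
E
```

```text
[0.591 0.276 0.11 ] [0.53  0.258 0.008]
{"fingers": [1.0, 1.0, 1.0, 1.0, 1.0, 1.0, 1.0, 1.0, 1.0], "travel": [[-0.04, -0.24, 0.4], [-0.01, -0.23, 0.4], [0.02, -0.25, 0.4], [0.05, -0.24, 0.39], [0.09, -0.25, 0.39], [0.12, -0.25, 0.37], [0.14, -0.24, 0.37], [0.18, -0.25, 0.36], [0.21, -0.24, 0.34]], "rotation": [[-0.08, -0.59, -0.29], [-0.09, -0.59, -0.29], [-0.08, -0.59, -0.29], [-0.08, -0.58, -0.29], [-0.09, -0.59, -0.29], [-0.08, -0.59, -0.29], [-0.08, -0.59, -0.29], [-0.08, -0.59, -0.29], [-0.09, -0.59, -0.29]]} max 0.59 end [0.592 0.276 0.11 ]
```

Emit:
{"method": "apply_moves", "body": {
  "fingers": [1,1,1,1,1,1,1,1,1,1,1],
  "travel": [
    [-0.04,-0.24,0.4],
    [-0.01,-0.23,0.4],
    [0.02,-0.25,0.4],
    [0.05,-0.24,0.39],
    [0.09,-0.25,0.39],
    [0.12,-0.25,0.37],
    [0.14,-0.24,0.37],
    [0.18,-0.25,0.36],
    [0.21,-0.24,0.34],
    [0,0,0],
    [0,0,0]
  ],
  "rotation": [
    [-0.08,-0.59,-0.29],
    [-0.09,-0.59,-0.29],
    [-0.08,-0.59,-0.29],
    [-0.08,-0.58,-0.29],
    [-0.09,-0.59,-0.29],
    [-0.08,-0.59,-0.29],
    [-0.08,-0.59,-0.29],
    [-0.08,-0.59,-0.29],
    [-0.09,-0.59,-0.29],
    [0,0,0],
    [0,0,0]
  ]
}}

```text
time: 6.45
tool_pos: [0.5911, 0.2758, 0.1082]
tcp_rot: [2.917, 0.411, -0.84]
wrist_force: [-0.3, 0.3, 0.4]
width: 0.999
grip_force: 0.0
```

Run:
```python
from h import *
v=find("wrist","carton_medium",(.54,.261),0)
save(v[0]["image"],"w2.png")
print(v[1].sum(),*fit([v],"carton_medium",0,(.54,.261,.28)))
b,q=tcp((.54,.261,.024),.28); print(pose()[0],pose()[1].as_matrix()-q.as_matrix(),read_state()["q"])
plans(b,q,5,1.0)
```

```text
8358.0 [0.539 0.26  0.285] 0.032080043107271194
[0.592 0.276 0.111] [[ 0.002 -0.     0.002]
 [-0.    -0.     0.001]
 [ 0.002  0.    -0.001]] [0.372 0.683 1.328 0.049 1.685 1.655]
{"fingers": [1.0, 1.0, 1.0, 1.0, 1.0], "travel": [[-0.0, -0.0, 0.49], [-0.0, -0.0, 0.49], [-0.0, -0.0, 0.48], [-0.0, -0.01, 0.49], [-0.0, 0.0, 0.49]], "rotation": [[0.0, -0.01, -0.0], [0.0, -0.0, -0.0], [0.0, -0.01, -0.0], [0.0, -0.0, -0.0], [0.0, -0.01, -0.0]]} max 0.49 end [0.53  0.258 0.008]
```

Emit:
{"method": "apply_moves", "body": {
  "fingers": [1,1,1,1,1,1,0.3,0.3,0.3,0.3,0.3,0.3],
  "travel": [
    [0,0,0.49],
    [0,0,0.49],
    [0,0,0.48],
    [0,0,0.49],
    [0,0,0.49],
    [0,0,0],
    [0,0,0],
    [0,0,0],
    [0,0,0],
    [0,0,0],
    [0,0,0],
    [0,0,0]
  ],
  "rotation": [
    [0,-0.01,0],
    [0,0,0],
    [0,-0.01,0],
    [0,0,0],
    [0,-0.01,0],
    [0,0,0],
    [0,0,0],
    [0,0,0],
    [0,0,0],
    [0,0,0],
    [0,0,0],
    [0,0,0]
  ],
  "newtons": 40
}}

```text
time: 7.75
tool_pos: [0.5321, 0.2587, 0.009]
tcp_rot: [2.92, 0.412, -0.835]
wrist_force: [2.4, -0.6, 6.5]
width: 0.695
grip_force: 45.6
```

Emit:
{"method": "apply_moves", "body": {
  "fingers": [0.3,0.3,0.3,0.3,0.3,0.3],
  "travel": [
    [-0.16,0,-0.25],
    [-0.32,0,-0.51],
    [-0.32,0,-0.51],
    [-0.32,0,-0.51],
    [-0.32,0,-0.51],
    [0,0,0]
  ],
  "rotation": [
    [0,0,0],
    [0,0,0],
    [0,0,0],
    [0,0,0],
    [0,0,0],
    [0,0,0]
  ]
}}

```text
time: 8.35
tool_pos: [0.5323, 0.2595, 0.1471]
tcp_rot: [2.923, 0.413, -0.829]
wrist_force: [0.4, 1.0, -2.3]
width: 0.697
grip_force: 44.6
```

Run:
```python
from h import *
c=cam("wrist"); save(c["image"],"w3.png"); print(read_state()); p,q=pose(); print(q.as_matrix())
```

```text
{'time': 8.4, 'q': array([0.38 , 0.542, 1.485, 0.053, 1.668, 1.661]), 'joint_vel': array([-0.001,  0.043,  0.057, -0.003, -0.023, -0.   ]), 'joint_torque': array([  0.026, -63.673, -33.262,   0.31 ,   3.507,   0.005]), 'tool_pos': array([0.531, 0.259, 0.144]), 'tcp_rot': array([ 2.921,  0.413, -0.832]), 'wrist_force': array([ 0.112, -0.387, -3.681]), 'torque': array([ 0.162, -0.439, -0.035]), 'grip_force': 44.650999903678894, 'width': 0.6968431309755037}
[[ 0.817  0.277 -0.507]
 [ 0.236 -0.961 -0.145]
 [-0.527 -0.001 -0.85 ]]
```

View pics/w3.png

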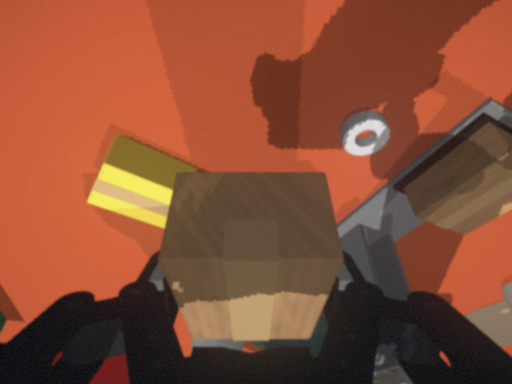

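```bash
cat >> h.py <<'E'
JIG=np.array([.515,.042]); JY=-.175
def jp(x,y=0,z=0):
    """jig coordinates to world (jig x heads to the robot)"""
    e=np.array([np.cos(JY),np.sin(JY)]); n=np.array([-e[1],e[0]])
    return np.r_[JIG-x*e-y*n,z]
def place(x,bottom,off,zoff,n=8,f=.3,y=0):
    p,q=pose(); m=q.as_matrix(); a=np.arctan2(m[1,0],m[0,0])
    q1=R.from_rotvec([0,0,JY-a])*q
    e=np.array([np.cos(JY),np.sin(JY),0]); plans(jp(x,y,bottom+zoff)+off*e,q1,n,f)
E
python3 - <<'E'
from h import *
place(-.13,.095,-.0078,.0085,8)
E
```

```text
{"fingers": [0.3, 0.3, 0.3, 0.3, 0.3, 0.3, 0.3, 0.3], "travel": [[0.13, 0.64, 0.04], [0.15, 0.64, 0.02], [0.19, 0.63, 0.01], [0.22, 0.62, -0.02], [0.25, 0.61, -0.03], [0.27, 0.6, -0.05], [0.31, 0.58, -0.07], [0.33, 0.56, -0.09]], "rotation": [[0.29, 0.0, 0.46], [0.28, 0.0, 0.46], [0.29, 0.0, 0.47], [0.29, 0.0, 0.46], [0.28, 0.0, 0.46], [0.29, 0.0, 0.46], [0.29, 0.0, 0.47], [0.28, 0.0, 0.46]]} max 0.64 end [0.635 0.021 0.104]
```

Emit:
{"method": "apply_moves", "body": {
  "fingers": [0.3,0.3,0.3,0.3,0.3,0.3,0.3,0.3,0.3,0.3],
  "travel": [
    [0.13,0.64,0.04],
    [0.15,0.64,0.02],
    [0.19,0.63,0.01],
    [0.22,0.62,-0.02],
    [0.25,0.61,-0.03],
    [0.27,0.6,-0.05],
    [0.31,0.58,-0.07],
    [0.33,0.56,-0.09],
    [0,0,0],
    [0,0,0]
  ],
  "rotation": [
    [0.29,0,0.46],
    [0.28,0,0.46],
    [0.29,0,0.47],
    [0.29,0,0.46],
    [0.28,0,0.46],
    [0.29,0,0.46],
    [0.29,0,0.47],
    [0.28,0,0.46],
    [0,0,0],
    [0,0,0]
  ]
}}

```text
time: 9.4
tool_pos: [0.632, 0.0186, 0.0984]
tcp_rot: [-2.962, 0.265, 0.859]
wrist_force: [-0.7, 0.9, -1.7]
width: 0.698
grip_force: 44.7
```

Run:
```python
from h import *
out=[]
for n in("scene","side","wrist"):
    c=cam(n); im=c["image"].copy(); k=4 if n!="wrist" else 1
    if n!="wrist":
        u=proj(c,jp(.02,0,.08))[0].astype(int)
        x0,y0=u-[50,50]; im=cv2.resize(im[y0:y0+100,x0:x0+100],None,fx=4,fy=4,interpolation=cv2.INTER_CUBIC)
    else: x0=y0=0
    def draw(P,col):
        q=((proj(c,P)+.5-[x0,y0])*k*16).astype(np.int32); cv2.polylines(im,[q.reshape(-1,1,2)],True,col,1,cv2.LINE_AA,4)
    draw([jp(a,b,.006) for a,b in((-.06,-.042),(.225,-.042),(.225,.042),(-.06,.042))],(0,255,0))
    for z in(.012,.048): draw([jp(a,b,z) for a,b in((-.046,-.035),(.046,-.035),(.046,.035),(-.046,.035))],(0,255,255))
    draw([jp(.011,-.035,.302),jp(.011,.035,.302)],(255,0,255)); draw([jp(.135,-.023,.158),jp(.135,.023,.158)],(255,0,255))
    cv2.resize; out.append(im)
save(np.hstack(out[:2]),"o1.png")
L=find("scene","carton_large",(.515,.042),.012); print(L and fit([L],"carton_large",.012,(.515,.042,-.17)))
for t,z in(("lever_hinge",.145),("lever_bar",.302)):
  for n in("scene","side"):
    c=cam(n)
    for d in tip_of(n,t)[:1]: print(n,t,d["p"],d["location"]-proj(c,jp(dict(lever_hinge=.135,lever_bar=.011)[t],0,z))[0])
print(read_state())
```

```text
(array([ 0.485,  0.05 , -0.417]), np.float64(1.196736454963684))
scene lever_hinge 0.72 [3.656 0.277]
side lever_hinge 0.56 [ 0.078 -0.66 ]
scene lever_bar 0.41 [ 1.413 -0.853]
side lever_bar 0.59 [0.125 2.559]
{'time': 10.05, 'q': array([-0.044,  0.658,  1.391,  0.066,  1.65 ,  1.689]), 'joint_vel': array([-0.004,  0.002, -0.   ,  0.001, -0.002, -0.001]), 'joint_torque': array([  0.113, -67.356, -32.069,   0.367,   3.239,  -0.   ]), 'tool_pos': array([0.633, 0.02 , 0.101]), 'tcp_rot': array([-2.965,  0.261,  0.854]), 'wrist_force': array([ 0.531,  0.419, -2.125]), 'torque': array([-0.077, -0.41 , -0.018]), 'grip_force': 44.69188034534454, 'width': 0.6981596908888819}
```

View pics/o1.png

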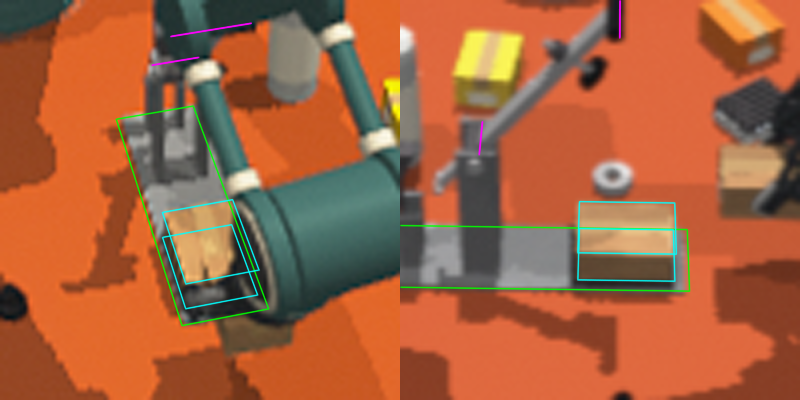

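Run:
```python
from h import *
p,q=pose(); e=np.array([np.cos(JY),np.sin(JY),0])
z=p[2]-.0085; g=(p+.0078*e)
v=find("wrist","carton_medium",g[:2],z)
if v:
    print(v[1].sum())
    for dz in(-.006,-.003,0,.003): 
        r,f=fit([v],"carton_medium",z+dz,(*g[:2],JY)); print(dz,r,(r[:2]-g[:2])@e[:2],(r[:2]-g[:2])@[-e[1],e[0]],f)
place(0,.060,-.0078,.0085,5)
```

```text
26903.0
-0.006 [ 0.635  0.02  -0.178] -0.005993532832544465 0.0009305498278354878 0.09333764016628265
-0.003 [ 0.638  0.02  -0.176] -0.002918498947118706 0.0007282216646501758 0.036417871713638306
0 [ 0.641  0.019 -0.178] 5.379597683496438e-05 0.0009380061387758577 0.0270299781113863
0.003 [ 0.644  0.018 -0.178] 0.003114652957500311 0.0002668418486374155 0.09632755070924759
{"fingers": [0.3, 0.3, 0.3, 0.3, 0.3], "travel": [[-0.36, -0.01, 0.38], [-0.37, -0.0, 0.38], [-0.36, -0.01, 0.38], [-0.37, -0.01, 0.38], [-0.36, -0.0, 0.38]], "rotation": [[-0.0, 0.0, -0.0], [-0.01, 0.0, -0.01], [0.0, 0.0, -0.0], [-0.0, 0.0, -0.01], [-0.0, 0.0, -0.0]]} max 0.38 end [0.508 0.043 0.069]
```

Emit:
{"method": "apply_moves", "body": {
  "fingers": [0.3,0.3,0.3,0.3,0.3,0.3,0.3],
  "travel": [
    [-0.36,-0.01,0.38],
    [-0.37,0,0.38],
    [-0.36,-0.01,0.38],
    [-0.37,-0.01,0.38],
    [-0.36,0,0.38],
    [0,0,0],
    [0,0,0]
  ],
  "rotation": [
    [0,0,0],
    [0,0,0],
    [0,0,0],
    [0,0,0],
    [0,0,0],
    [0,0,0],
    [0,0,0]
  ]
}}

```text
time: 10.85
tool_pos: [0.5074, 0.0432, 0.0687]
tcp_rot: [-2.965, 0.262, 0.854]
wrist_force: [0.3, -0.7, -3.6]
width: 0.699
grip_force: 44.5
```

Run:
```python
from h import *
for i in range(4): cam("wrist"); print(pose()[0])
print(read_state()["wrist_force"])
place(0,.049,-.0078,.0085,3)
place(0,.049,-.0078,.0085,3)
```

```text
[0.508 0.043 0.069]
[0.509 0.043 0.069]
[0.509 0.043 0.069]
[0.509 0.043 0.069]
[ 0.443  0.652 -2.391]
{"fingers": [0.3, 0.3, 0.3], "travel": [[0.03, -0.0, 0.07], [0.03, -0.0, 0.07], [0.03, -0.0, 0.07]], "rotation": [[-0.0, 0.0, -0.01], [-0.01, 0.0, -0.0], [-0.0, 0.0, -0.01]]} max 0.07 end [0.507 0.043 0.058] 
{"fingers": [0.3, 0.3, 0.3], "travel": [[0.03, -0.0, 0.07], [0.03, -0.0, 0.07], [0.03, -0.0, 0.07]], "rotation": [[-0.0, 0.0, -0.01], [-0.01, 0.0, -0.0], [-0.0, 0.0, -0.01]]} max 0.07 end [0.507 0.043 0.058]
```

Emit:
{"method": "apply_moves", "body": {
  "fingers": [0.3,0.3,0.3,0.3,0.3],
  "travel": [
    [0.03,0,0.07],
    [0.03,0,0.07],
    [0.03,0,0.07],
    [0,0,0],
    [0,0,0]
  ],
  "rotation": [
    [0,0,0],
    [-0.01,0,0],
    [0,0,0],
    [0,0,0],
    [0,0,0]
  ]
}}

```text
time: 11.55
tool_pos: [0.506, 0.0434, 0.0571]
tcp_rot: [-2.966, 0.262, 0.855]
wrist_force: [0.6, -0.3, -1.1]
width: 0.696
grip_force: 44.9
```

Emit:
{"method": "apply_moves", "body": {
  "fingers": [0.3,0.3],
  "travel": [
    [0.02,0,0.02],
    [0,0,0]
  ],
  "rotation": [
    [0,0,0],
    [0,0,0]
  ]
}}

```text
time: 11.75
tool_pos: [0.506, 0.0434, 0.0571]
tcp_rot: [-2.965, 0.261, 0.857]
wrist_force: [-1.7, -0.9, 5.0]
width: 0.698
grip_force: 45.3
```

Emit:
{"method": "apply_moves", "body": {
  "fingers": [0.8,1,1,1,1,1,1,1,1,1,1],
  "travel": [
    [0,0,0],
    [0,0,0],
    [0,0,0],
    [0,0,0],
    [0,0,-0.2],
    [0,0,-0.5],
    [0,0,-0.6],
    [0,0,-0.6],
    [0,0,-0.6],
    [0,0,-0.3],
    [0,0,0]
  ],
  "rotation": [
    [0,0,0],
    [0,0,0],
    [0,0,0],
    [0,0,0],
    [0,0,0],
    [0,0,0],
    [0,0,0],
    [0,0,0],
    [0,0,0],
    [0,0,0],
    [0,0,0]
  ]
}}

```text
time: 12.85
tool_pos: [0.582, 0.0307, 0.1767]
tcp_rot: [-2.967, 0.262, 0.847]
wrist_force: [0.7, -0.7, 0.3]
width: 0.997
grip_force: 0.0
```

Run:
```python
from h import *
c=cam("wrist"); save(c["image"],"w4.png"); im=c["image"].copy()
def draw(P,col):
    cv2.polylines(im,[((proj(c,P)+.5)*16).astype(np.int32).reshape(-1,1,2)],True,col,1,cv2.LINE_AA,4)
draw([jp(a,b,.006) for a,b in((-.06,-.042),(.1,-.042),(.1,.042),(-.06,.042))],(0,255,0))
draw([jp(a,b,.048) for a,b in((-.046,-.035),(.046,-.035),(.046,.035),(-.046,.035))],(0,255,255))
draw([jp(a,b,.088) for a,b in((-.04,-.03),(.04,-.03),(.04,.03),(-.04,.03))],(255,0,255))
save(im,"o2.png")
for nm,z in(("carton_medium",.048),("carton_large",.012)):
    v=find("wrist",nm,JIG,z); print(nm,v and fit([v],nm,z,(*JIG,JY)))
print(read_state()["tool_pos"],read_state()["time"])
```

```text
carton_medium (array([ 0.513,  0.043, -0.174]), np.float64(0.02765001356601715))
carton_large None
[0.578 0.031 0.173] 13.1
```

View pics/o2.png

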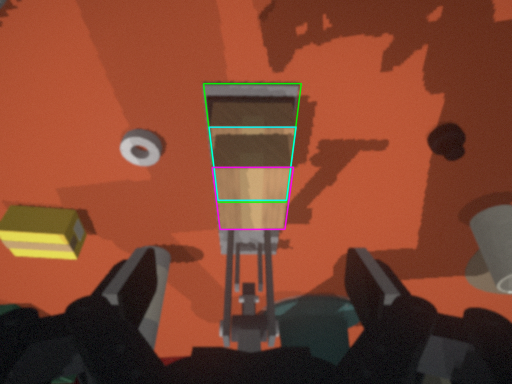

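Run:
```python
from h import *
a,q=tcp((.518,-.310,.021),-.02,back=.13); plans(a,q,10,1)
```

```text
{"fingers": [1, 1, 1, 1, 1, 1, 1, 1, 1, 1], "travel": [[0.16, 0.67, 0.04], [0.15, 0.68, 0.04], [0.15, 0.68, 0.05], [0.13, 0.68, 0.05], [0.13, 0.68, 0.06], [0.12, 0.68, 0.07], [0.1, 0.68, 0.07], [0.1, 0.68, 0.07], [0.09, 0.69, 0.08], [0.08, 0.68, 0.09]], "rotation": [[-0.07, 0.01, -0.13], [-0.08, 0.0, -0.12], [-0.07, 0.01, -0.13], [-0.08, 0.01, -0.13], [-0.07, 0.0, -0.13], [-0.08, 0.01, -0.12], [-0.07, 0.0, -0.13], [-0.08, 0.01, -0.13], [-0.07, 0.01, -0.13], [-0.08, 0.0, -0.12]]} max 0.69 end [ 0.577 -0.311  0.115]
```

Emit:
{"method": "apply_moves", "body": {
  "fingers": [1,1,1,1,1,1,1,1,1,1,1,1],
  "travel": [
    [0.16,0.67,0.04],
    [0.15,0.68,0.04],
    [0.15,0.68,0.05],
    [0.13,0.68,0.05],
    [0.13,0.68,0.06],
    [0.12,0.68,0.07],
    [0.1,0.68,0.07],
    [0.1,0.68,0.07],
    [0.09,0.69,0.08],
    [0.08,0.68,0.09],
    [0,0,0],
    [0,0,0]
  ],
  "rotation": [
    [-0.07,0.01,-0.13],
    [-0.08,0,-0.12],
    [-0.07,0.01,-0.13],
    [-0.08,0.01,-0.13],
    [-0.07,0,-0.13],
    [-0.08,0.01,-0.12],
    [-0.07,0,-0.13],
    [-0.08,0.01,-0.13],
    [-0.07,0.01,-0.13],
    [-0.08,0,-0.12],
    [0,0,0],
    [0,0,0]
  ]
}}

```text
time: 14.3
tool_pos: [0.5772, -0.3111, 0.1153]
tcp_rot: [-3.013, 0.033, 0.863]
wrist_force: [-0.4, 0.5, 0.3]
width: 1.001
grip_force: 0.0
```

Run:
```python
from h import *
c=cam("wrist"); save(c["image"],"w5.png")
v=find("wrist","carton_small",(.518,-.310),0)
r,f=fit([v],"carton_small",0,(.518,-.31,-.02,1.5)); print(r,f,pose()[0],read_state()["q"])
b,q=tcp((*r[:2],.021),r[2]); print(b); plans(b,q,6,1)
```

```text
[ 0.52  -0.31  -0.003] 0.030990494415163994 [ 0.578 -0.31   0.117] [-0.421  0.658  1.358 -0.208  1.644  1.209]
[ 0.51  -0.31   0.005]
{"fingers": [1, 1, 1, 1, 1, 1], "travel": [[0.0, 0.01, 0.44], [0.0, 0.0, 0.43], [0.01, 0.01, 0.44], [0.0, 0.0, 0.44], [0.0, 0.01, 0.43], [0.01, -0.0, 0.44]], "rotation": [[-0.01, -0.0, -0.02], [-0.02, -0.01, -0.02], [-0.01, -0.0, -0.03], [-0.02, -0.01, -0.02], [-0.01, -0.0, -0.02], [-0.01, -0.0, -0.02]]} max 0.44 end [ 0.51  -0.311  0.005]
```

View pics/w5.png

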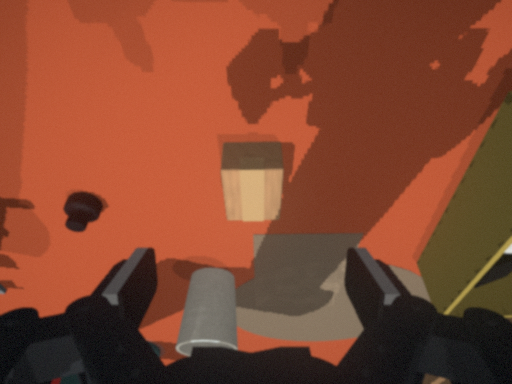

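Emit:
{"method": "apply_moves", "body": {
  "fingers": [1,1,1,1,1,1,1,0.1,0.1,0.1,0.1,0.1],
  "travel": [
    [0,0.01,0.44],
    [0,0,0.43],
    [0.01,0.01,0.44],
    [0,0,0.44],
    [0,0.01,0.43],
    [0,0,0.36],
    [0,0,0],
    [0,0,0],
    [0,0,0],
    [0,0,0],
    [0,0,0],
    [0,0,0]
  ],
  "rotation": [
    [-0.01,0,-0.02],
    [-0.02,0,-0.02],
    [-0.01,0,-0.03],
    [-0.02,0,-0.02],
    [-0.01,0,-0.02],
    [-0.01,0,-0.02],
    [0,0,0],
    [0,0,0],
    [0,0,0],
    [0,0,0],
    [0,0,0],
    [0,0,0]
  ],
  "newtons": 30
}}

```text
time: 15.65
tool_pos: [0.5139, -0.3123, 0.0101]
tcp_rot: [3.022, -0.007, -0.856]
wrist_force: [4.0, 0.9, 6.1]
width: 0.53
grip_force: 33.3
```

Emit:
{"method": "apply_moves", "body": {
  "fingers": [0.1,0.1,0.1,0.1],
  "travel": [
    [0,0,0],
    [0,0,0],
    [0,0,0],
    [0,0,0]
  ],
  "rotation": [
    [0,0,0],
    [0,0,0],
    [0,0,0],
    [0,0,0]
  ]
}}

```text
time: 16.05
tool_pos: [0.5139, -0.3123, 0.0101]
tcp_rot: [3.022, -0.007, -0.856]
wrist_force: [3.8, -0.1, 4.9]
width: 0.537
grip_force: 33.3
```

Run:
```python
from h import *
s=read_state(); print(s["wrist_force"],s["width"]); P=[]
for i in range(3):
    v=find("wrist","carton_small",(.52,-.31),0); P.append(np.r_[pose()[0],pose()[1].as_rotvec()]); 
    print(P[-1], v and fit([v],"carton_small",0,(.52,-.31,0)))
```

```text
[ 3.782 -0.082  4.948] 0.5367393820388036
[ 0.514 -0.312  0.01   3.022 -0.007 -0.856] (array([ 0.52 , -0.312,  0.005]), np.float64(0.03159249573945999))
[ 0.514 -0.312  0.01   3.022 -0.007 -0.856] (array([ 0.52 , -0.311, -0.015]), np.float64(0.03783125802874565))
[ 0.514 -0.312  0.01   3.022 -0.007 -0.856] (array([ 0.52 , -0.312, -0.006]), np.float64(0.027062930166721344))
```

```bash
sed -i 's/^JIG=np.array(\[.515,.042\])/JIG=np.array([.5138,.0425])/' h.py
python3 - <<'E'
from h import *
p,q=pose(); p2=p+[0,0,.125]; 
plan(p2,q,5,.1)
m=q.as_matrix(); a=np.arctan2(m[1,0],m[0,0]); print(a)
q1=R.from_rotvec([0,0,JY-a])*q; e=np.array([np.cos(JY),np.sin(JY),0])
plan(jp(-.13,0,.125+.010)-.006*e,q1,11,.1,p2,q)
E
```

```text
{"fingers": [0.1, 0.1, 0.1, 0.1, 0.1], "travel": [[-0.26, 0.0, -0.43], [-0.26, 0.0, -0.42], [-0.27, 0.0, -0.43], [-0.26, 0.0, -0.42], [-0.26, 0.0, -0.43]], "rotation": [[0.0, 0.0, 0.0], [0.0, 0.0, 0.0], [0.0, 0.0, 0.0], [0.0, 0.0, 0.0], [0.0, 0.0, 0.0]]} max 0.43 end [ 0.514 -0.312  0.135] 
-0.005246569725394995
{"fingers": [0.1, 0.1, 0.1, 0.1, 0.1, 0.1, 0.1, 0.1, 0.1, 0.1, 0.1], "travel": [[0.19, -0.61, -0.12], [0.17, -0.61, -0.11], [0.17, -0.61, -0.1], [0.17, -0.62, -0.1], [0.15, -0.62, -0.1], [0.15, -0.62, -0.09], [0.14, -0.62, -0.09], [0.12, -0.63, -0.08], [0.13, -0.63, -0.07], [0.11, -0.63, -0.07], [0.1, -0.63, -0.07]], "rotation": [[0.08, -0.0, 0.13], [0.07, -0.0, 0.12], [0.08, -0.0, 0.13], [0.08, -0.0, 0.12], [0.08, -0.0, 0.13], [0.07, -0.0, 0.12], [0.08, -0.0, 0.13], [0.08, -0.0, 0.12], [0.08, -0.0, 0.13], [0.07, -0.0, 0.12], [0.08, -0.0, 0.13]]} max 0.63 end [0.636 0.021 0.135]
```

Emit:
{"method": "apply_moves", "body": {
  "fingers": [0.1,0.1,0.1,0.1,0.1,0.1],
  "travel": [
    [-0.13,0,-0.21],
    [-0.26,0,-0.42],
    [-0.27,0,-0.43],
    [-0.26,0,-0.42],
    [-0.26,0,-0.43],
    [-0.13,0,-0.21]
  ],
  "rotation": [
    [0,0,0],
    [0,0,0],
    [0,0,0],
    [0,0,0],
    [0,0,0],
    [0,0,0]
  ]
}}

```text
time: 16.95
tool_pos: [0.5127, -0.3125, 0.1358]
tcp_rot: [3.022, -0.008, -0.857]
wrist_force: [0.4, -0.0, -1.1]
width: 0.531
grip_force: 32.4
```

Emit:
{"method": "apply_moves", "body": {
  "fingers": [0.1,0.1,0.1,0.1,0.1,0.1,0.1,0.1,0.1,0.1,0.1,0.1],
  "travel": [
    [0.19,-0.61,-0.12],
    [0.17,-0.61,-0.11],
    [0.17,-0.61,-0.1],
    [0.17,-0.62,-0.1],
    [0.15,-0.62,-0.1],
    [0.15,-0.62,-0.09],
    [0.14,-0.62,-0.09],
    [0.12,-0.63,-0.08],
    [0.13,-0.63,-0.07],
    [0.11,-0.63,-0.07],
    [0.1,-0.63,-0.07],
    [0,0,0]
  ],
  "rotation": [
    [0.08,0,0.13],
    [0.07,0,0.12],
    [0.08,0,0.13],
    [0.08,0,0.12],
    [0.08,0,0.13],
    [0.07,0,0.12],
    [0.08,0,0.13],
    [0.08,0,0.12],
    [0.08,0,0.13],
    [0.07,0,0.12],
    [0.08,0,0.13],
    [0,0,0]
  ]
}}

```text
time: 18.15
tool_pos: [0.6344, 0.025, 0.1324]
tcp_rot: [-2.965, 0.254, 0.846]
wrist_force: [1.4, 0.2, -1.0]
width: 0.531
grip_force: 32.3
```

Run:
```python
from h import *
cam("scene");cam("scene")
p,q=pose(); e=np.array([np.cos(JY),np.sin(JY),0])
z=p[2]-.010; g=(p+.006*e); print(p,z,g,read_state()["width"])
v=find("wrist","carton_small",g[:2],z)
if v:
    save(v[0]["image"],"w6.png")
    for dz in(-.006,-.003,0,.003): 
        r,f=fit([v],"carton_small",z+dz,(*g[:2],JY)); print(dz,r,(r[:2]-g[:2])@e[:2],(r[:2]-g[:2])@[-e[1],e[0]],f)
place(0,.100,-.006,.010,5,.1)
```

```text
[0.634 0.021 0.132] 0.12243555783770209 [0.64  0.02  0.132] 0.5327578719924758
-0.006 [ 0.633  0.023 -0.172] -0.00647089033558521 0.0010795833588415878 0.09298526495695114
-0.003 [ 0.636  0.022 -0.174] -0.00324919216878204 0.0008977673384627593 0.03597487136721611
0 [ 0.64   0.021 -0.174] 9.699286363002978e-05 0.0008526804594404502 0.0261785089969635
0.003 [ 0.643  0.021 -0.173] 0.003374018127583031 0.0012872695545610002 0.09163344651460648
{"fingers": [0.1, 0.1, 0.1, 0.1, 0.1], "travel": [[-0.39, -0.0, 0.35], [-0.38, -0.01, 0.34], [-0.39, -0.0, 0.35], [-0.38, -0.01, 0.35], [-0.39, -0.0, 0.35]], "rotation": [[-0.0, 0.0, -0.0], [-0.0, 0.0, -0.0], [-0.0, 0.0, -0.0], [-0.0, 0.0, -0.0], [-0.0, 0.0, -0.0]]} max 0.39 end [0.508 0.043 0.11 ]
```

Emit:
{"method": "apply_moves", "body": {
  "fingers": [0.1,0.1,0.1,0.1,0.1,0.1,0.1],
  "travel": [
    [-0.39,0,0.35],
    [-0.38,-0.01,0.34],
    [-0.39,0,0.35],
    [-0.38,-0.01,0.35],
    [-0.39,0,0.35],
    [0,0,0],
    [0,0,0]
  ],
  "rotation": [
    [0,0,0],
    [0,0,0],
    [0,0,0],
    [0,0,0],
    [0,0,0],
    [0,0,0],
    [0,0,0]
  ]
}}

```text
time: 19.05
tool_pos: [0.508, 0.0433, 0.1104]
tcp_rot: [-2.966, 0.261, 0.845]
wrist_force: [0.2, -0.4, -1.4]
width: 0.531
grip_force: 32.2
```

Run:
```python
from h import *
cam("wrist"); print(pose()[0],read_state()["wrist_force"])
place(0,.089,-.006,.010,3,.1)
```

```text
[0.509 0.043 0.111] [-0.718  0.583 -0.702]
{"fingers": [0.1, 0.1, 0.1], "travel": [[0.03, 0.0, 0.07], [0.04, 0.0, 0.07], [0.03, 0.0, 0.07]], "rotation": [[-0.0, 0.0, -0.0], [-0.0, 0.0, -0.0], [-0.0, 0.0, -0.01]]} max 0.07 end [0.508 0.044 0.099]
```

Emit:
{"method": "apply_moves", "body": {
  "fingers": [0.1,0.1,0.1,0.1,0.1],
  "travel": [
    [0.03,0,0.07],
    [0.04,0,0.07],
    [0.03,0,0.07],
    [0,0,0],
    [0,0,0]
  ],
  "rotation": [
    [0,0,0],
    [0,0,0],
    [0,0,0],
    [0,0,0],
    [0,0,0]
  ]
}}

```text
time: 19.6
tool_pos: [0.5073, 0.0445, 0.0983]
tcp_rot: [-2.966, 0.259, 0.846]
wrist_force: [0.3, -0.2, -1.7]
width: 0.53
grip_force: 32.3
```

Emit:
{"method": "apply_moves", "body": {
  "fingers": [0.1,0.1],
  "travel": [
    [0.01,0,0.02],
    [0,0,0]
  ],
  "rotation": [
    [0,0,0],
    [0,0,0]
  ]
}}

```text
time: 19.8
tool_pos: [0.5072, 0.0446, 0.0981]
tcp_rot: [-2.966, 0.259, 0.845]
wrist_force: [-0.9, 0.3, 3.5]
width: 0.53
grip_force: 32.8
```

Emit:
{"method": "apply_moves", "body": {
  "fingers": [0.7,0.9,1,1,1,1,1,1,1,1,1],
  "travel": [
    [0,0,0],
    [0,0,0],
    [0,0,0],
    [0,0,0],
    [0,0,-0.2],
    [0,0,-0.5],
    [0,0,-0.6],
    [0,0,-0.6],
    [0,0,-0.6],
    [0,0,-0.3],
    [0,0,0]
  ],
  "rotation": [
    [0,0,0],
    [0,0,0],
    [0,0,0],
    [0,0,0],
    [0,0,0],
    [0,0,0],
    [0,0,0],
    [0,0,0],
    [0,0,0],
    [0,0,0],
    [0,0,0]
  ]
}}

```text
time: 20.9
tool_pos: [0.5824, 0.0316, 0.2195]
tcp_rot: [-2.968, 0.26, 0.836]
wrist_force: [-0.2, 0.1, 0.0]
width: 0.997
grip_force: 0.0
```

Run:
```python
from h import *
c=cam("wrist"); c=cam("wrist"); im=c["image"].copy()
def draw(P,col):
    cv2.polylines(im,[((proj(c,P)+.5)*16).astype(np.int32).reshape(-1,1,2)],True,col,1,cv2.LINE_AA,4)
for z,a,b in((.048,.046,.035),(.088,.04,.03),(.12,.031,.023)): draw([jp(i*a,j*b,z) for i,j in((1,1),(1,-1),(-1,-1),(-1,1))],(0,255,255))
save(im,"o3.png")
for nm,z in(("carton_small",.088),("carton_medium",.048)):
    v=find("wrist",nm,JIG,z); print(nm,v and fit([v],nm,z,(*JIG,JY)))
print(read_state()["tool_pos"],read_state()["q"],read_state()["time"])
```

```text
carton_small (array([ 0.514,  0.044, -0.174]), np.float64(0.025734398514032364))
carton_medium (array([ 0.513,  0.043, -0.153]), np.float64(1.0766924619674683))
[0.579 0.032 0.215] [-0.032  0.465  1.463  0.075  1.767  1.707] 21.2
```

View pics/o3.png

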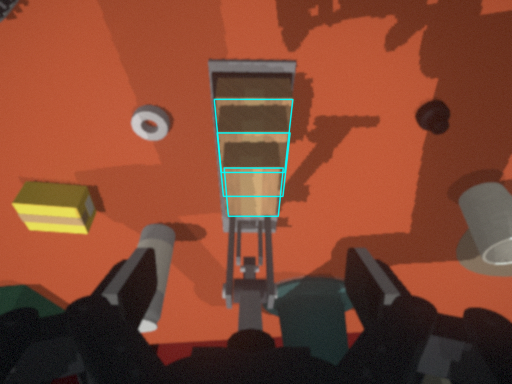

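Run:
```python
from h import *
Q=tool(JY,0)[1]; p,q=pose()
P1=jp(-.06,0,.38); a=plan(P1,Q,7,0.)
b=plan(jp(.011,0,.335),Q,3,0.,*a)
```

```text
{"fingers": [0.0, 0.0, 0.0, 0.0, 0.0, 0.0, 0.0], "travel": [[-0.26, 0.0, -0.39], [-0.23, 0.01, -0.41], [-0.2, 0.0, -0.43], [-0.16, 0.0, -0.44], [-0.13, 0.01, -0.45], [-0.09, -0.0, -0.47], [-0.05, 0.0, -0.46]], "rotation": [[0.0, 0.76, 0.0], [0.0, 0.76, 0.0], [0.01, 0.76, 0.0], [-0.0, 0.76, 0.0], [0.0, 0.76, 0.0], [0.0, 0.77, 0.01], [0.01, 0.76, -0.0]]} max 0.77 end [0.573 0.032 0.38 ] 
{"fingers": [0.0, 0.0, 0.0], "travel": [[-0.47, 0.0, 0.3], [-0.48, 0.0, 0.3], [-0.47, 0.0, 0.29]], "rotation": [[-0.0, -0.0, -0.0], [-0.0, -0.0, -0.0], [-0.0, -0.0, -0.0]]} max 0.48 end [0.503 0.045 0.335]
```

Emit:
{"method": "apply_moves", "body": {
  "fingers": [0,0,0,0,0,0,0,0,0,0,0,0],
  "travel": [
    [-0.26,0,-0.39],
    [-0.23,0.01,-0.41],
    [-0.2,0,-0.43],
    [-0.16,0,-0.44],
    [-0.13,0.01,-0.45],
    [-0.09,0,-0.47],
    [-0.05,0,-0.46],
    [-0.47,0,0.3],
    [-0.48,0,0.3],
    [-0.47,0,0.29],
    [0,0,0],
    [0,0,0]
  ],
  "rotation": [
    [0,0.76,0],
    [0,0.76,0],
    [0.01,0.76,0],
    [0,0.76,0],
    [0,0.76,0],
    [0,0.77,0.01],
    [0.01,0.76,0],
    [0,0,0],
    [0,0,0],
    [0,0,0],
    [0,0,0],
    [0,0,0]
  ]
}}

```text
time: 22.4
tool_pos: [0.5035, 0.0445, 0.3357]
tcp_rot: [-3.129, 0.275, -0.004]
wrist_force: [-0.1, -0.0, 0.4]
width: -0.001
grip_force: 0.0
```

Run:
```python
from h import *
c=cam("side"); u=proj(c,jp(0,0,.25))[0].astype(int)-[60,60]; im=c["image"].copy()[u[1]:u[1]+120,u[0]:u[0]+120]
im=cv2.resize(im,None,fx=5,fy=5,interpolation=cv2.INTER_CUBIC)
for P in(jp(.011,.035,.302),jp(.011,-.035,.302),pose()[0]): cv2.circle(im,tuple(((proj(c,P)[0]+.5-u)*5).astype(int)),4,(255,0,255),1)
save(im,"p1.png")
s=read_state();print(s["tool_pos"],s["q"],s["width"])
Q=tool(JY,0)[1]
arc=lambda f:jp(.135-.2*np.cos(f),0,.145+.2*np.sin(f)+.008)
st=None
for f0 in np.split(np.r_[.9,np.linspace(.85,-.07,17)],[7,13]):
    pp=st or pose(); T=[]
    for f in f0:
        p,q=pp; t=np.round(q.inv().apply(arc(f)-p)/.05,2); T.append(t.tolist()); pp=(p+q.apply(t*.05),q)
    print(T,pp[0]); st=pp
```

```text
[0.504 0.044 0.336] [ 0.039 -0.111  1.815  0.     1.434  1.785] -2.2548741962527193e-05
[[-0.03, 0.01, 0.54], [0.16, -0.0, 0.12], [0.17, -0.0, 0.16], [0.15, -0.0, 0.17], [0.15, -0.0, 0.17], [0.14, -0.0, 0.19], [0.13, -0.0, 0.19]] [0.548 0.036 0.26 ]
[[0.11, -0.0, 0.2], [0.11, -0.0, 0.2], [0.09, -0.0, 0.21], [0.08, -0.0, 0.22], [0.07, -0.0, 0.22], [0.06, -0.0, 0.22]] [0.573 0.032 0.196]
[[0.04, -0.0, 0.23], [0.03, -0.0, 0.23], [0.01, -0.0, 0.23], [0.01, -0.0, 0.23], [-0.01, -0.0, 0.22]] [0.578 0.031 0.139]
```

View pics/p1.png

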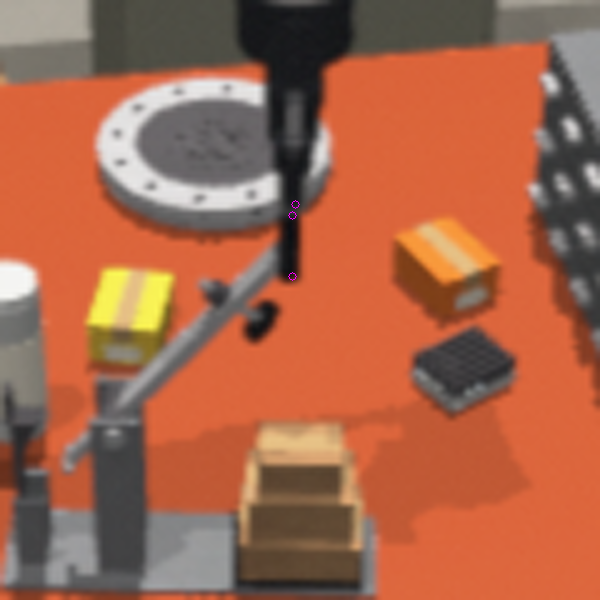

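Emit:
{"method": "apply_moves", "body": {
  "fingers": [0,0,0,0,0,0,0,0],
  "travel": [
    [-0.03,0.01,0.3],
    [0,0,0.24],
    [0.16,0,0.12],
    [0.17,0,0.16],
    [0.15,0,0.17],
    [0.15,0,0.17],
    [0.14,0,0.19],
    [0.13,0,0.19]
  ],
  "rotation": [
    [0,0,0],
    [0,0,0],
    [0,0,0],
    [0,0,0],
    [0,0,0],
    [0,0,0],
    [0,0,0],
    [0,0,0]
  ]
}}

```text
time: 23.25
tool_pos: [0.5498, 0.0354, 0.2603]
tcp_rot: [3.129, -0.276, 0.013]
wrist_force: [2.9, -2.6, 6.9]
width: 0.001
grip_force: 3.4
```

Emit:
{"method": "apply_moves", "body": {
  "fingers": [0,0,0,0,0,0],
  "travel": [
    [0.11,0,0.2],
    [0.11,0,0.2],
    [0.09,0,0.21],
    [0.08,0,0.22],
    [0.07,0,0.22],
    [0.06,0,0.22]
  ],
  "rotation": [
    [0,0,0],
    [0,0,0],
    [0,0,0],
    [0,0,0],
    [0,0,0],
    [0,0,0]
  ]
}}

```text
time: 23.85
tool_pos: [0.5776, 0.0304, 0.1982]
tcp_rot: [3.129, -0.276, 0.02]
wrist_force: [4.7, -3.7, 9.3]
width: 0.002
grip_force: 4.7
```

Emit:
{"method": "apply_moves", "body": {
  "fingers": [0,0,0,0,0,0],
  "travel": [
    [0.04,0,0.23],
    [0.03,0,0.23],
    [0.01,0,0.23],
    [0.01,0,0.23],
    [0,0,0.2],
    [0,0,0]
  ],
  "rotation": [
    [0,0,0],
    [0,0,0],
    [0,0,0],
    [0,0,0],
    [0,0,0],
    [0,0,0]
  ]
}}

```text
time: 24.45
tool_pos: [0.5818, 0.0301, 0.1413]
tcp_rot: [-3.129, 0.276, -0.018]
wrist_force: [3.5, -2.8, 10.7]
width: -0.004
grip_force: 5.1
```

Emit:
{"method": "apply_moves", "body": {
  "fingers": [0,0],
  "travel": [
    [0,0,0.05],
    [0,0,0]
  ],
  "rotation": [
    [0,0,0],
    [0,0,0]
  ]
}}

```text
time: 24.65
tool_pos: [0.5818, 0.0302, 0.1399]
tcp_rot: [-3.129, 0.276, -0.018]
wrist_force: [3.0, -2.0, 11.6]
width: 0.002
grip_force: 5.3
```

Emit:
{"method": "apply_moves", "body": {
  "fingers": [0,0,0,0,0,0,0,0],
  "travel": [
    [0,0,-0.05],
    [0,0,-0.1],
    [0,0,-0.1],
    [0,0,-0.1],
    [0,0,-0.1],
    [0,0,-0.1],
    [0,0,-0.1],
    [0,0,0]
  ],
  "rotation": [
    [0,0,0],
    [0,0,0],
    [0,0,0],
    [0,0,0],
    [0,0,0],
    [0,0,0],
    [0,0,0],
    [0,0,0]
  ]
}}

```text
time: 25.45
tool_pos: [0.5775, 0.0311, 0.1702]
tcp_rot: [-3.129, 0.275, -0.005]
wrist_force: [0.3, 0.1, -0.4]
width: 0.001
grip_force: 0.0
```

Emit:
{"method": "apply_moves", "body": {
  "fingers": [0,0,0,0,0,0,0,0,0],
  "travel": [
    [0,0,-0.5],
    [0,0,-0.6],
    [0,0,-0.6],
    [0.3,0,-0.6],
    [0.5,0,-0.4],
    [0.5,0,-0.2],
    [0.5,0,0],
    [0,0,0],
    [0,0,0]
  ],
  "rotation": [
    [0,0,0],
    [0,0,0],
    [0,0,0],
    [0,0,0],
    [0,0,0],
    [0,0,0],
    [0,0,0],
    [0,0,0],
    [0,0,0]
  ]
}}

```text
time: 26.35
tool_pos: [0.6652, 0.0153, 0.314]
tcp_rot: [-3.129, 0.276, -0.001]
wrist_force: [-0.2, 1.4, -0.2]
width: -0.001
grip_force: 0.0
```

Run:
```python
from h import *
out=[]
for n in("side","scene"):
    c=cam(n); u=proj(c,jp(.02,0,.1))[0].astype(int)-[40,50]; im=c["image"].copy()[u[1]:u[1]+100,u[0]:u[0]+80]
    im=cv2.resize(im,None,fx=5,fy=5,interpolation=cv2.INTER_CUBIC)
    for P in(jp(-.065,.035,.145),jp(-.065,-.035,.145)): cv2.circle(im,tuple(((proj(c,P)[0]+.5-u)*5).astype(int)),4,(255,0,255),1)
    out.append(im)
save(np.hstack(out),"p2.png"); print(read_state()["wrist_force"],read_state()["time"])
for n in ("scene","side"):
    c=cam(n)
    for t in("carton_medium","bearing","sensor","driver","spray","cup"):
        for d in tip_of(n,t)[:1]: print(n,t,np.round(d["location"]))
```

```text
[-0.315  0.241  0.645] 26.45
scene carton_medium [372. 241.]
scene bearing [271. 231.]
scene sensor [222. 239.]
scene driver [211. 301.]
scene spray [336. 250.]
scene cup [187. 217.]
side carton_medium [224. 186.]
side driver [329. 289.]
side spray [201. 204.]
side cup [215. 302.]
```

View pics/p2.png

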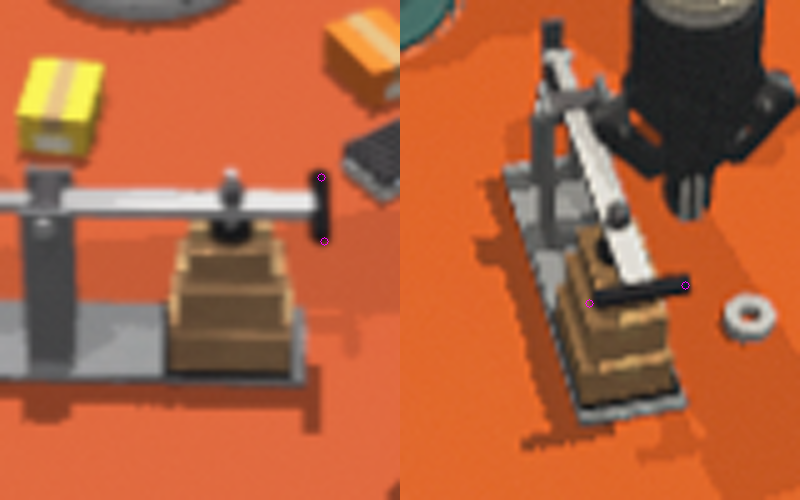

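The lever is level. Its bar lies on the marks for the home position (right end at about (321, 205) in the side view), the foot is on the top carton, and the column stands square.

```bash
python3 -c "
from h import *
print(finish_job())"
```

```text
the job is handed in; nothing more can be done
None
```

The medium and small cartons are stacked flat and centred (within about 2 mm by camera) on the large one, the lever is latched level with its foot on the top carton, the robot is clear, and the job was handed in at about 27 s.

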